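# Set the pressure trim by four clicks and hold it

### The arm

A 6-joint arm with a two-finger parallel gripper is mounted at the origin on a cart in front of the work surface, level with it; the furniture and walls round the work are solid. World frame = base frame: x ahead of the robot, y to its left, z up, the work surface at z = 0. Lengths are in m, angles in rad, forces in N, time in s.
With the tool pointing down it reaches from about 0.4 to 0.825 m from the base axis. Payload 7 kg.
Tool frame: the origin (TCP) lies midway between the tips of the shut fingers; the grasp point (between the pads) lies arm.hold_point_z behind it (arm.hold_point_z is the distance from the TCP to the grasp point, in m); z points along the fingers, y is the line along which they close (so a half turn about z gives the same grasp; the last joint's range is limited). The gripper opens to 88 mm and grips with 3 to 60 N. Pads are 19 mm wide; open, the fingers measure 130 mm over their backs; the gripper's body (78 mm by 193 mm) begins 47 mm behind the grasp point.
Start: joints at [1.477, 0.359, 0.012, 0, -1.224, -0.288], TCP at [0.252, 0.626, 0.227] pointing down, gripper open.
Joint ranges: [-3.07, 3.07], [-1.43, 2.12], [-1.02, 1.25], [-3.03, 1.67], [-3.05, -0], [-3.03, 3.03]. Speed limits (rad/s): [2.39, 2.39, 3.01, 3.14, 3.14, 3.14].

### API

Orientations are given as [roll, pitch, yaw] about the fixed x, y, z axes, in that order (R = Rz(yaw) Ry(pitch) Rx(roll)).
In Python, from station import arm gives the robot as it stands.
- The arm moves only by the shell command python3 -m crank 'ROWS' [OPENING] [FORCE]. ROWS is JSON, a list that holds one entry, the list of rows, each a list of 4 numbers: the shift along the tool's x, y, z in units of 25 mm (1.0 is 25 mm), then the turn about the tool's z in units of 5 degrees (1.0 is 5 degrees). A call has 1 to 12 rows; each row is the pose to reach, as a shift and turn from the pose commanded when the call began, along the tool's axes at that moment; what a row does not reach only later rows make up. A row lasts 1/8 s, in which the tool goes at most 62.5 mm and 10.7 degrees, less where a joint would pass 70% of its speed; a pose out of reach is approached as far as the arm can. A call with a gripper value outside its range is refused whole. OPENING is the closure, from 0 (fully open) to 1 (shut), set as the call begins (- or left out, the last holds). The fingers move at their own pace and stop on an object; FORCE is the grip in N (left out, the last holds). Time passes only in rows, so rows that repeat a pose let the fingers close. It gives the time, the measured TCP pose, the force, the opening and the grip force at its end, in the units of the state.
- arm.get_state(): the state, without advancing time (a new reading comes with each control period).
- arm.grab_frame(name): name is "side" or "top" or "wrist"; returns (picture, depth): 480x640x3 uint8, red, green, blue; 480x640 float32, m along the optical axis (not along the pixel's ray), 0 where there is no reading.
- arm.get_calibration(name): a dict with "mtx" (3x3 intrinsics, pixels), "R" (3x3) and "t" (3): a world point X has camera coordinates R X + t; the wrist camera has in their place "mount" (4x4, takes a point from camera to tool coordinates, whose origin is the TCP and whose axes are the flange's). Camera axes: x right, y down, z forward; pixel columns grow to the right and rows downward; lengths in m; the calibration is good to about 2 mm. A picture is of the moment at which its call begins: read the wrist's pose just before it. get_calibration takes no time and is no camera call.
- arm.job_done(): hands the job in; it is judged then, once.
Trained networks look in the newest picture that a camera, given by its name, has taken for a name from the list of things; names that differ only in an ending like _2 or _b are one class to them, and where a whole thing is asked for, a point or a joint stands for the part that bears it (a point fixed in the world has none). Each returns a list of dicts, best first, with "score" (0 to 1); they miss things now and then, are a little off and sometimes report something else, mostly with a low value. They report only what shows in the picture. A call takes as long as a camera call.
- arm.recognise(thing, camera): "extent" ([left, top, width, height] in pixels, round what is visible of it).
- arm.trace(thing, camera): "mask" (480x640 bool, what is visible of it) and "extent" ([left, top, width, height] in pixels, round what is visible of it).
The state is a dict: "t": time; "q": joint angles; "qd": joint speeds; "joint_efforts": joint torques, N m; "eef_pos": TCP position; "ee_rot": TCP orientation; "force": force on the tool from outside, world axes, zero at the start; "moment": the same for the moment, N m; "width": finger opening in m; "gripper_force": force on a finger pad.
Only numpy, scipy, OpenCV 4.12 (cv2) and the standard library are available. Lean on these libraries where they do the work, as an engineer would, in place of code of your own. Each camera call takes 0.05 s, during which the arm holds its last target. There are 200 camera calls.

### The job

Swing the latch lever on the side of the grey trim case right round until it is clear of the lid, and open the lid fully so that it stays back. Inside, take the upright handle of the spring-return ratchet lever, swing it away from its rest until it has clicked over exactly four teeth and sits between the fourth and the fifth, without ever going over a fifth, and finish while still holding it there: let go, it springs back. Leave the loose things around the case where they are.

Things in the scene. Friction and masses are not known exactly. Their poses are not given: they have to be found in the camera images.
- case: The trim case, a grey sheet-metal box fixed to the table, 140 mm deep (x), 182 mm wide (y), lid top at 75 mm. Origin: centre of the box part at table height; x points to its rear (hinge), y to the latch side, z up. With the lid open only a 21 mm high tray rim remains round the lever. The base plate runs 60 mm beyond the box on the +y side.
- latch (a joint): Swivel angle of the latch lever, rad: about 0 to 0.25 at the start (nose over the lid's tab), grows counter-clockwise seen from above, stop at 1.4. The nose is clear of the tab from 0.8; count it as right round from 1.0. It stays where it is left (about 1.3 N at the pin).
- latch_grip (a point): Point on the latch lever's upright steel pin (12 mm diameter, standing from 36 to 75 mm above the table), 11 mm below its top, 64 mm above the table. At joint 0 it lies 48 mm from the pivot in the case's +y; it swings towards the case's -x, the robot's side.
- latch_pivot (a point): Pivot of the latch lever (vertical axis), 130 mm from the case's origin in its +y.
- lid (a joint): Opening angle of the lid, rad: 0 shut, stop at 1.6, well open from 1.35. Mass about 0.28 kg; its stiff friction hinge keeps it where it is left (3 to 4 N at the T bar to lift it). The latch blocks it until swung clear.
- lid_grip (a point): Centre of the T bar on the lid's front: a steel bar 16 mm thick, 40 mm long, parallel to the hinge, on a 10 mm stem, its axis 35 mm in front of the lid; 45 mm above the table when shut, 178 mm in front of and 5 mm below the hinge axis. Its two flat ends can be pinched from above; it turns in the fingers as the lid swings.
- lid_hinge (a point): Midpoint of the lid's hinge axis, which runs along the case's y, 3 mm behind the box's rear face, 50 mm above the table.
- ratchet_lever: The ratchet lever under the lid, a flat steel arm (upper face 27 mm above the table) turning about a vertical axis. Origin on the axis, 20 mm above the table; its -x points along the arm to the handle. At rest the arm points to the case's front (-x), turned 0.75 rad from it towards the case's +y; it advances counter-clockwise seen from above, towards the case's -y.
- lever_grip (a point): Point on the lever's upright round dark steel handle (14 mm diameter, free from 29 to 66 mm above the table), 12 mm below its top, 54 mm above the table, 80 mm from the axis. The handle is a sleeve that spins freely on the lever, so the fingers need not turn with it.
- lever_pivot (a point): Point on the ratchet lever's axis, 24 mm behind the case's origin (+x), 20 mm above the table. The lever can turn 1.5 rad from stop to stop; a spring pulls it back with about 7.5 N at the handle all the way, and it runs back to rest if let go. The first tooth's crest comes after 0.12 to 0.52 rad of travel.
- index_ring: Disc 84 mm across under the lever, origin on its axis, clamped at another angle each time. Six round teeth 0.20 rad (16 mm at the handle) apart. One click is one tooth ridden over by the lever's sprung ball: the pull at the handle climbs to some 8 to 11 N on the way up, drops to 1 to 5 N as the ball goes over the crest, and the ball seats 0.1 rad past the crest, against the next tooth.
- die: Bystander: brass press die, 22 mm across, 24 mm high, loose beside the case's -y side.
- spanner: Bystander: open-ended spanner 165 mm long, 6 mm thick, lying loose beside the case's -y side.
- tape_roll: Bystander: tape roll, 102 mm across, 24 mm high, lying to the left of the case.
- tube_a: Bystander: white tube 45 mm across, 118 mm high, standing loose to the left.
- tube_b: Bystander: open white tube 45 mm across, 118 mm high, standing loose to the left.
- cap: Bystander: white tube cap 46 mm across, 12 mm high, lying to the left.

How it is judged:
On the way, in this order (a step that is already met when the one before it is completed fails the run):
1. the latch lever is swung clear while the lid is still shut (value of joint latch above 1 rad and value of joint lid below 0.15 rad), for 0.1 s.
2. the lid is open (value of joint latch above 1 rad and value of joint lid above 1.35 rad), for 0.2 s.
3. the lever is held past the fourth click, short of the fifth (angle between the x axis of ratchet_lever and the x axis of index_ring, either way round between 0.73 and 0.905 rad and contact force between the fingers and ratchet_lever above 0.5 N), for 0.3 s.
At the end, for the whole second after the job is handed in: The latch is clear (over 1.0 rad), the lid stands open (over 1.35 rad), and the fingers hold the ratchet lever still (contact over 0.5 N) between the fourth and the fifth tooth: 0.73 to 0.905 rad between the x axes of lever and index disc, whose fourth tooth is at 0.72 and fifth at 0.92 (all of step 2 and all of step 3 and angular speed of ratchet_lever below 0.15 rad/s); the arm keeps its last pose, push and grip.
It fails at once if the lever is taken past the fifth click (angle between the x axis of ratchet_lever and the x axis of index_ring, either way round above 0.94 rad).
It fails at once if a loose thing near the case (die, spanner, tape roll, tubes, cap) is moved more than 3 cm (distance of any of die, spanner, tape_roll, tube_a, tube_b, cap from where it was at the start of the episode above 0.03 m).
It also fails if it takes over 72 s, if anything falls off the work surface, if the arm or the gripper's body presses on something with over 40 N, if the wrist force passes 120 N, or if a joint passes its speed limit or range.

## Working session

There is one attempt and no reset: what is moved stays moved. The work goes in short steps, Python scripts to look and compute and a shell command to move; the robot and the scene stay as the last step left them, time stands still between calls to the robot, and variables do not carry over. Pictures are saved under pics/ and viewed, at most 10 in all, crops included, and the job is handed in when it is done.

```bash
ls; mkdir -p pics
cat > h.py <<'E'
import numpy as np, cv2
from station import arm
from scipy.spatial.transform import Rotation as Ro
def cloud(name):
    s=arm.get_state(); im,d=arm.grab_frame(name); c=arm.get_calibration(name); K=c["mtx"]
    v,u=np.mgrid[0:480,0:640]
    P=np.stack([(u-K[0][2])/K[0][0]*d,(v-K[1][2])/K[1][1]*d,d],-1)
    if name=="wrist":
        M=np.array(c["mount"]); P=P@M[:3,:3].T+M[:3,3]
        P=P@Ro.from_euler('xyz',s["ee_rot"]).as_matrix().T+s["eef_pos"]
    else: P=(P-np.array(c["t"]))@np.array(c["R"])
    return im,d,P
def save(im,n): cv2.imwrite(f"pics/{n}.png",im[:,:,::-1])
E
python3 - <<'E'
from h import *
s=arm.get_state(); print(s, arm.hold_point_z)
for n in ["top","side"]:
    im,d,P=cloud(n); save(im,n+"0")
    for th in ["case","latch_grip","lid_grip","latch","lid"]:
        for m in arm.trace(th,n)[:2]:
            k=m["mask"]&(d>0); p=P[k]
            print(n,th,round(m["score"],2),m["extent"],np.median(p,0).round(3),np.percentile(p,[2,98],axis=0).round(3).tolist())
E
```

```text
pics
{'t': 0.0, 'q': array([ 1.47707242e+00,  3.59385674e-01,  1.10337270e-02, -3.67821017e-04,
       -1.22412305e+00, -2.88083561e-01]), 'qd': array([-6.35070447e-04, -2.44823659e-03, -4.04477684e-04,  1.43358499e-03,
        4.15358816e-04, -3.42222052e-05]), 'joint_efforts': array([-2.26565724e-03, -5.82722390e+01,  2.93057907e+01,  6.99756503e+00,
        7.07566258e-03, -1.58204384e-04]), 'eef_pos': array([0.25134851, 0.62590227, 0.22560937]), 'ee_rot': array([ 3.13988491e+00, -1.45461406e-04, -3.81932611e-01]), 'force': array([-0.26831331, -1.5286244 , -0.58470967]), 'moment': array([ 0.03288863, -0.05861888,  0.00608862]), 'gripper_force': 0.0, 'width': 0.08753687388800782} 0.0188
top case 0.55 [351.2, 188.1, 109.3, 87.7] [ 0.551 -0.215  0.075] [[0.458, -0.331, 0.006], [0.641, -0.099, 0.081]]
top latch_grip 0.49 [350.6, 208.7, 34.6, 13.4] [ 0.583 -0.109  0.038] [[0.57, -0.15, 0.03], [0.595, -0.069, 0.077]]
top lid_grip 0.73 [374.6, 192.2, 94.1, 83.9] [ 0.542 -0.238  0.076] [[0.451, -0.337, 0.029], [0.623, -0.149, 0.081]]
top latch 0.44 [347.9, 210.4, 34.7, 11.0] [ 0.583 -0.11
[... 161 characters left out ...]
0.081]]
side case 0.9 [316.0, 235.2, 117.6, 103.8] [ 0.534 -0.316  0.073] [[0.457, -0.352, 0.004], [0.614, -0.154, 0.078]]
side latch_grip 0.52 [371.3, 240.5, 5.5, 15.2] [ 0.592 -0.08   0.057] [[0.588, -0.083, 0.037], [0.598, -0.075, 0.075]]
side latch_grip 0.31 [314.2, 173.8, 20.5, 45.8] [0.572 0.251 0.063] [[0.554, 0.243, 0.003], [0.628, 0.381, 0.117]]
side lid_grip 0.72 [321.6, 257.1, 103.1, 75.6] [ 0.534 -0.305  0.074] [[0.454, -0.351, 0.024], [0.615, -0.164, 0.078]]
side latch 0.66 [373.9, 241.3, 3.5, 14.5] [ 0.592 -0.08   0.056] [[0.585, -0.093, 0.0], [0.632, 0.006, 0.075]]
side lid 0.79 [321.8, 254.7, 111.1, 78.7] [ 0.534 -0.305  0.074] [[0.456, -0.351, 0.024], [0.615, -0.164, 0.078]]
```

Run:
```python
import cv2,numpy as np
a=cv2.imread("pics/top0.png");b=cv2.imread("pics/side0.png")
cv2.imwrite("pics/c0.png",cv2.resize(a[150:320,270:500],(800,591),interpolation=cv2.INTER_CUBIC))
```

```text
(no output)
```

View pics/c0.png

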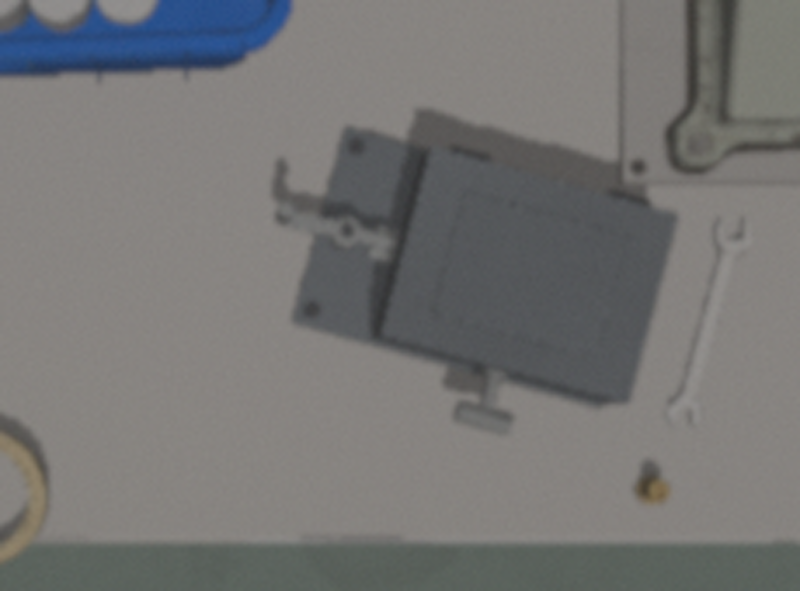

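View pics/side0.png

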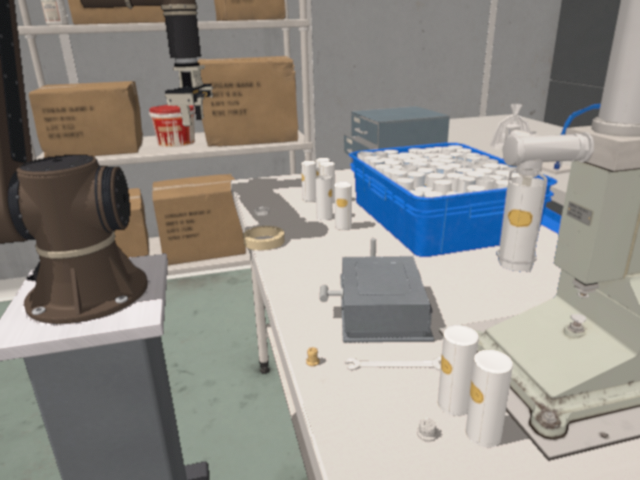

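Run:
```python
from h import *
for n in ["top","side"]:
    im,d,P=cloud(n)
    k=(P[...,2]>.066)&(P[...,2]<.085)&(P[...,0]>.42)&(P[...,0]<.68)&(P[...,1]>-.37)&(P[...,1]<-.12)&(d>0)
    k=cv2.morphologyEx(k.astype(np.uint8),cv2.MORPH_OPEN,np.ones((3,3)))>0
    p=P[k]; print(n,len(p),cv2.minAreaRect((p[:,:2]*1000).astype(np.float32)),np.median(p[:,2]))
    c=arm.get_calibration(n); print("cam", (-np.array(c["R"]).T@np.array(c["t"])).round(3))
    k=(P[...,2]>.03)&(P[...,2]<.062)&(P[...,0]>.40)&(P[...,0]<.455)&(P[...,1]>-.28)&(P[...,1]<-.14)&(d>0)
    p=P[k]; print("T",len(p),np.median(p,0).round(3),np.ptp(p,0).round(3))
    k=(P[...,2]>.045)&(P[...,2]<.085)&(P[...,0]>.53)&(P[...,0]<.64)&(P[...,1]>-.11)&(P[...,1]<-.04)&(d>0)
    p=P[k]; print("pin",len(p),np.median(p,0).round(3),np.percentile(p,[0,100],axis=0).round(3).tolist())
```

```text
top 4231 ((545.5316772460938, -245.19989013671875), (182.99810791015625, 140.84434509277344), 74.72879791259766) 0.07653783162932223
cam [ 4.520e-01 -1.000e-03  1.145e+00]
T 104 [ 0.446 -0.217  0.052] [0.02  0.039 0.017]
pin 26 [ 0.59  -0.073  0.075] [[0.586, -0.079, 0.049], [0.596, -0.067, 0.079]]
side 4118 ((547.6566772460938, -248.00755310058594), (188.024169921875, 140.00775146484375), 74.49625396728516) 0.07523236398323216
cam [ 0.255 -0.987  0.497]
T 136 [ 0.445 -0.23   0.05 ] [0.02  0.044 0.015]
pin 70 [ 0.593 -0.079  0.061] [[0.589, -0.084, 0.046], [0.599, -0.072, 0.077]]
```

```bash
cat >> h.py <<'E'
C=np.array([.5465,-.246]); YAW=-.268
def w(xc,yc):
    c,s=np.cos(YAW),np.sin(YAW); return C+[c*xc-s*yc,s*xc+c*yc]
def cf(p):
    c,s=np.cos(YAW),np.sin(YAW); d=np.asarray(p)[...,:2]-C; return np.stack([c*d[...,0]+s*d[...,1],-s*d[...,0]+c*d[...,1]],-1)
def go(xy,z,yaw=YAW):
    s=arm.get_state(); R=Ro.from_euler('xyz',s["ee_rot"]).as_matrix()
    u=R.T@(np.r_[xy,z]-s["eef_pos"])/.025
    print("rows",u.round(2),"turn",round(-np.degrees(yaw-s["ee_rot"][2])/5,2), "t",round(s["t"],2))
E
python3 - <<'E'
from h import *
im,d,P=cloud("top")
k=(d>0)&(P[...,2]>.09)&(P[...,0]>.3)&(P[...,0]<.85)&(abs(P[...,1]+.1)<.4)
g={}
for p in P[k]:
    key=(round(np.floor(p[0]*20)/20,2),round(np.floor(p[1]*10)/10,1)); g[key]=max(g.get(key,0),round(float(p[2]),2))
print(sorted(g.items()))
go([.592,-.0765],.2)
E
python3 -m crank '[[[5.8,5.2,0.3,-0.4],[11.5,10.5,0.6,-0.8],[17.4,15.7,0.8,-1.1],[23.1,21,1,-1.3],[23.1,21,1,-1.3],[23.1,21,1,-1.3],[23.1,21,1,-1.3],[23.1,21,1,-1.3],[23.1,21,1,-1.3],[23.1,21,1,-1.3],[23.1,21,1,-1.3],[23.1,21,1,-1.3]]]' 0 20
```

```text
[((np.float64(0.5), np.float64(-0.5)), 0.12), ((np.float64(0.55), np.float64(-0.5)), 0.12), ((np.float64(0.55), np.float64(0.1)), 0.12), ((np.float64(0.55), np.float64(0.2)), 0.12), ((np.float64(0.6), np.float64(-0.5)), 0.37), ((np.float64(0.6), np.float64(0.1)), 0.12), ((np.float64(0.6), np.float64(0.2)), 0.12), ((np.float64(0.65), np.float64(-0.5)), 0.37), ((np.float64(0.65), np.float64(-0.1)), 0.16), ((np.float64(0.65), np.float64(0.0)), 0.16), ((np.float64(0.65), np.float64(0.1)), 0.16), ((np.float64(0.65), np.float64(0.2)), 0.16), ((np.float64(0.7), np.float64(-0.5)), 0.53), ((np.float64(0.7), np.float64(-0.1)), 0.16), ((np.float64(0.7), np.float64(0.0)), 0.16), ((np.float64(0.7), np.float64(0.1)), 0.16), ((np.float64(0.7), np.float64(0.2)), 0.16), ((np.float64(0.75), np.float64(-0.5)), 0.55), ((np.float64(0.75), np.float64(-0.4)), 0.14), ((np.float64(0.75), np.float64(-0.1)), 0.16), ((np.float64(0.75), np.float64(0.0)), 0.16), ((np.float64(0.75), np.float64(0.1)), 0.16), ((np.float64(0.75), np.float64(0.2)), 0.16), ((np.float64(0.8), np.float64(-0.5)), 0.38), ((np.float64(0.8), np.float64(-0.4)), 0.14), ((np.float64(0.8), np.float64(-0.1)), 0.16), ((np.float64(0.8), np.float64(0.0)), 0.17), ((np.float64(0.8), np.float64(0.1)), 0.17), ((np.float64(0.8), np.float64(0.2)), 0.16)]
rows [23.11 21.02  1.06] turn -1.3 t 0.75
t: 2.25
eef_pos: [0.5792, -0.0502, 0.2028]
ee_rot: [-3.141, -0.001, -0.268]
force: [0.7, 1.2, 1.2]
width: 0.0873
gripper_force: 0.0
```

Run:
```python
from h import *
im,d,P=cloud("side")
for a in (-.1,-.08,-.06,-.04,-.02,0,.02,.04):
    k=(d>0)&(P[...,2]>.1)&(P[...,2]<.17)&(P[...,0]>.6)&(P[...,0]<.8)&(abs(P[...,1]-a)<.01)
    print(a,np.sort(P[k][:,0])[:3].round(3) if k.any() else None)
im,d,P=cloud("wrist"); save(im,"w0")
k=(P[...,2]>.06)&(P[...,2]<.09)&(P[...,0]>.53)&(P[...,0]<.64)&(P[...,1]>-.11)&(P[...,1]<-.04)&(d>0)
p=P[k]; print("pin",len(p),np.median(p,0).round(4),np.ptp(p,0).round(3),cf(np.median(p,0)))
k=(P[...,2]>.066)&(P[...,2]<.085)&(P[...,1]<-.12)&(d>0); p=P[k]
if len(p): print(len(p),cv2.minAreaRect((p[:,:2]*1000).astype(np.float32)),np.median(p[:,2]))
go([.592,-.0765],.045)
```

```text
-0.1 None
-0.08 [0.709 0.711 0.712]
-0.06 [0.693 0.694 0.695]
-0.04 [0.69 0.69 0.69]
-0.02 [0.689 0.689 0.69 ]
0 [0.688 0.689 0.689]
0.02 [0.688 0.689 0.689]
0.04 [0.687 0.687 0.687]
pin 188 [ 0.5941 -0.075   0.0743] [0.011 0.011 0.017] [0.00064123 0.17755195]
31923 ((547.1564331054688, -245.13153076171875), (179.6338348388672, 139.13368225097656), 74.54632568359375) 0.0755838065088682
rows [0.73 0.76 6.27] turn -0.06 t 2.35
```

View pics/w0.png

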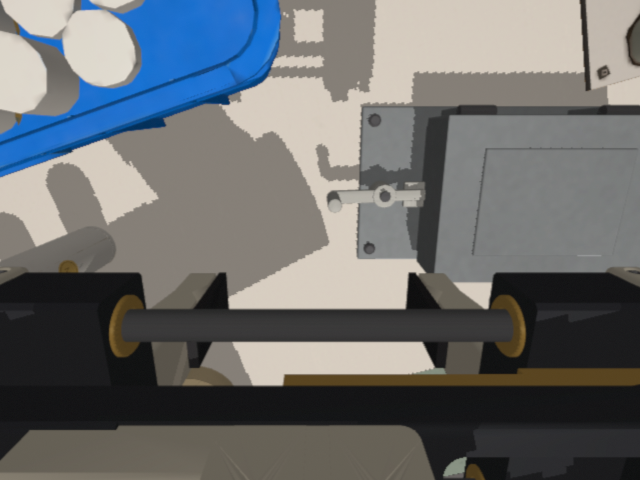

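```bash
sed -i 's/C=np.array(.*;/C=np.array([.547,-.2455]);/' h.py
python3 -m crank '[[[0.8,0.7,0,0],[0.8,0.7,0,0],[0.8,0.7,2,0],[0.8,0.7,4,0],[0.8,0.7,5.5,0],[0.8,0.7,6.2,0],[0.8,0.7,6.2,0],[0.8,0.7,6.2,0]]]' 0.5 20
python3 -m crank '[[[0,0,0,0],[0,0,0,0],[0,0,0,0],[0,0,0,0],[0,0,0,0],[0,0,0,0]]]' 1 15
python3 - <<'E'
from h import *
s=arm.get_state();print(cf(s["eef_pos"]),s["force"].round(1))
E
```

```text
t: 3.35
eef_pos: [0.5942, -0.07, 0.0492]
ee_rot: [-3.141, -0.002, -0.268]
force: [-0.7, -0.9, 0.7]
width: 0.0436
gripper_force: 0.0
t: 4.1
eef_pos: [0.591, -0.0736, 0.0477]
ee_rot: [3.137, 0.003, -0.269]
force: [-2.8, -15.3, 4.1]
width: 0.0114
gripper_force: 15.0
[-0.00309154  0.17741908] [ -2.8 -15.3   4.1]
```

```bash
python3 -m crank '[[[-0.38,0.14,0,0],[-0.75,0.27,0,0],[-1.08,0.46,0,0],[-1.38,0.7,0,0],[-1.62,1.0,0,0],[-1.78,1.26,0,0],[-1.84,1.45,0,0],[-1.84,1.45,0,0],[-1.84,1.45,0,0]]]'
python3 - <<'E'
from h import *
s=arm.get_state();c=cf(s["eef_pos"]);print(c,np.arctan2(-c[0],c[1]-.13))
E
```

```text
t: 5.22
eef_pos: [0.5373, -0.0928, 0.0477]
ee_rot: [3.141, 0.002, -0.268]
force: [-3.7, 4.8, 7.5]
width: 0.0112
gripper_force: 15.0
[-0.04977055  0.14465476] 1.2844422528664277
```

```bash
python3 -m crank '[[[0,0,0,0],[0,0,0,0],[0,0,0,0],[0,0,-2,0],[0,0,-4,0],[0,0,-4.5,0],[0,0,-4.5,0]]]' 0.4
python3 - <<'E'
from h import *
im,d,P=cloud("wrist")
Q=cf(P); k=(d>0)&(P[...,2]>.03)&(P[...,2]<.06)&(abs(Q[...,0]+.105)<.02)&(abs(Q[...,1])<.05)
print("T",k.sum(),*( [np.percentile(Q[k],[2,50,98],axis=0).round(4).tolist(),np.percentile(P[k][:,2],[50,95])] if k.any() else [0]))
im,d,P=cloud("top");Q=cf(P); k=(d>0)&(P[...,2]>.03)&(P[...,2]<.065)&(abs(Q[...,0]+.11)<.02)&(abs(Q[...,1])<.05)
print("T",k.sum(),np.percentile(Q[k],[2,50,98],axis=0).round(4).tolist())
k=(d>0)&(P[...,2]>.05)&(P[...,2]<.09)&(Q[...,1]>.105)&(Q[...,1]<.2)&(abs(Q[...,0])<.1)
print("pin",Q[k].mean(0) if k.any() else 0)
go(w(-.105,0),.1)
go(w(-.105,0),.026)
E
```

```text
t: 6.1
eef_pos: [0.5393, -0.0931, 0.1605]
ee_rot: [-3.141, -0.001, -0.269]
force: [-0.5, 0.2, -0.7]
width: 0.0526
gripper_force: 0.0
T 0 0
T 118 [[-0.114, -0.0178], [-0.1057, 0.0015], [-0.0921, 0.0197]]
pin 0
rows [-2.23  5.78  2.35] turn -0.01 t 6.2
rows [-2.23  5.78  5.31] turn -0.01 t 6.2
```

```bash
python3 -m crank '[[[-1.1,2.3,0,0],[-2.2,4.6,0,0],[-2.2,5.75,0,0],[-2.2,5.75,0,0],[-2.2,5.75,1.5,0],[-2.2,5.75,3.5,0],[-2.2,5.75,5.1,0],[-2.2,5.75,5.3,0],[-2.2,5.75,5.3,0],[-2.2,5.75,5.3,0]]]' 0
python3 - <<'E'
from h import *
s=arm.get_state();print(cf(s["eef_pos"]),s["force"])
E
```

```text
t: 7.45
eef_pos: [0.4492, -0.2172, 0.0289]
ee_rot: [-3.141, -0.002, -0.268]
force: [-0.2, -0.0, -0.1]
width: 0.0875
gripper_force: 0.0
[-0.10182736  0.00143446] [-0.22644969 -0.00601876 -0.07133492]
```

```bash
python3 -m crank '[[[0,0,0,0],[0,0,0,0],[0,0,0,0],[0,0,0,0],[0,0,0,0],[0,0,0,0]]]' 1 30
python3 - <<'E'
from h import *
s=arm.get_state();print(cf(s["eef_pos"]),s["force"])
E
```

```text
t: 8.2
eef_pos: [0.4474, -0.2185, 0.0276]
ee_rot: [3.14, 0.001, -0.267]
force: [-1.7, -12.1, -0.3]
width: 0.0398
gripper_force: 30.0
[-0.1031798  -0.00037142] [ -1.65425578 -12.08386587  -0.27921008]
```

```bash
python3 -m crank '[[[0.05,0.07,-1.07,0],[0.26,0.07,-2.11,0],[0.62,0.07,-3.12,0],[1.13,0.07,-4.06,0],[1.77,0.07,-4.91,0],[2.54,0.07,-5.65,0]]]'
python3 - <<'E'
from h import *
s=arm.get_state();c=cf(s["eef_pos"]);print(c,np.arctan2(s["eef_pos"][2]+.0188-.05,.073-c[0]), s["force"])
E
```

```text
t: 8.95
eef_pos: [0.5068, -0.2353, 0.1682]
ee_rot: [-3.141, 0.005, -0.269]
force: [0.7, -0.6, -7.8]
width: 0.039
gripper_force: 30.0
[-0.04147329 -0.00080867] 0.8749081149052436 [ 0.72400158 -0.56314464 -7.80180335]
```

```bash
python3 -m crank '[[[0.86,0,-0.63,0],[1.81,0,-1.11,0],[2.83,0,-1.45,0],[3.88,0,-1.64,0],[4.23,0,-1.66,0],[4.23,0,-1.66,0],[4.23,0,-1.66,0]]]'
python3 - <<'E'
from h import *
s=arm.get_state();c=cf(s["eef_pos"]);print(c,np.arctan2(s["eef_pos"][2]+.0188-.05,.073-c[0]), s["force"])
E
```

```text
t: 9.82
eef_pos: [0.6111, -0.2643, 0.2109]
ee_rot: [3.141, -0.001, -0.268]
force: [0.6, -1.4, 4.3]
width: 0.0395
gripper_force: 30.0
[ 0.06679601 -0.00111259] 1.5362846078970436 [ 0.63483747 -1.41505871  4.34431456]
```

```bash
python3 -m crank '[[[0,0,0,0],[0,0,0,0],[0,0,0,0],[0,0,-1.2,0],[-1,0,-2,0],[-3.5,0,-2,0],[-6,0,-2,0],[-7.2,0,-2,0],[-7.2,0,-2,0]]]' 0
python3 - <<'E'
from h import *
im,d,P=cloud("wrist"); save(im,"w1")
for th in ["ratchet_lever","lever_grip","index_ring"]:
    for m in arm.trace(th,"wrist")[:1]:
        k=m["mask"]&(d>0); print(th,round(m["score"],2),m["extent"],cf(np.median(P[k],0)),np.percentile(P[k][:,2],[5,50,95]).round(3))
Q=cf(P);k=(d>0)&(P[...,2]>.055)&(P[...,2]<.075)&(abs(Q[...,0]+.035)<.03)&(abs(Q[...,1]-.055)<.03)
print(k.sum(),Q[k].mean(0),np.ptp(Q[k],0))
imt,dt,Pt=cloud("top");Q=cf(Pt)
k=(dt>0)&(Pt[...,2]>.12)&(Q[...,0]>.02)&(Q[...,0]<.13)&(abs(Q[...,1])<.1);print("lidtop",k.sum(),np.percentile(Q[k],[5,50,95],axis=0),Pt[k][:,2].max())
ims,ds,Ps=cloud("side");Q=cf(Ps)
k=(ds>0)&(Ps[...,2]>.09)&(Ps[...,2]<.19)&(Q[...,0]>0.02)&(Q[...,0]<.13)&(abs(Q[...,1])<.11)
q=Q[k];z=Ps[k][:,2]; print("lid slope side",k.sum(),[ (a,np.percentile(q[abs(z-a)<.01][:,0],[5,50,95]).round(3)) for a in (.1,.14,.18)])
go(w(-.0345,.0545),.12);go(w(-.0345,.0545),.035)
E
```

```text
t: 10.95
eef_pos: [0.4354, -0.2156, 0.2612]
ee_rot: [-3.141, -0.002, -0.268]
force: [0.7, 0.6, -0.1]
width: 0.0872
gripper_force: 0.0
ratchet_lever 0.68 [253.4, 50.0, 76.7, 88.9] [0.00056341 0.02040265] [0.025 0.028 0.065]
lever_grip 0.71 [280.6, 41.1, 74.5, 70.8] [ 0.02261439 -0.00421239] [0.015 0.017 0.018]
index_ring 0.61 [278.5, 38.8, 75.1, 74.5] [ 0.02234938 -0.00386087] [0.015 0.017 0.018]
176 [-0.03463976  0.05263071] [0.01234563 0.01296351]
lidtop 2181 [[ 0.0394714  -0.08333338]
 [ 0.06132351  0.00628221]
 [ 0.08859228  0.08995978]] 0.23946811303202212
lid slope side 2399 [(0.1, array([0.045, 0.065, 0.093])), (0.14, array([0.044, 0.062, 0.093])), (0.18, array([0.041, 0.065, 0.091]))]
rows [ 3.15 -2.21  5.59] turn -0.0 t 11.25
rows [ 3.15 -2.21  8.99] turn -0.0 t 11.25
```

View pics/w1.png

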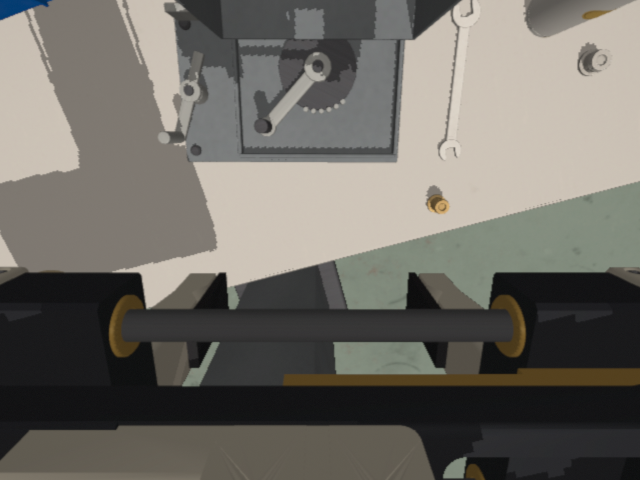

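```bash
cat > teeth.py <<'E'
from h import *
import sys
im,d,P=cloud("wrist"); Q=cf(P)-[.024,0]
g=im.mean(2); r=np.hypot(Q[...,0],Q[...,1]); a=np.arctan2(Q[...,1],-Q[...,0])  # 0 = front, + toward +y
z=P[...,2]
k=(d>0)&(r>.02)&(r<.046)&(abs(a)<1.3)&(z<.045)
np.savez("t.npz",g=g[k],r=r[k],a=a[k],z=z[k])
for lo in np.arange(-.7,.9,.04):
    m=k&(a>=lo)&(a<lo+.04)
    print(round(lo+.02,2),[int(g[m&(abs(r-R)<.002)].mean()) if (m&(abs(r-R)<.002)).any() else 0 for R in np.arange(.026,.046,.003)])
cv2.imwrite(f"pics/{sys.argv[1]}.png",cv2.resize(im[30:150,230:420,::-1],(800,505),interpolation=cv2.INTER_CUBIC))
E
python3 teeth.py t1
```

```text
-0.68 [82, 82, 82, 82, 82, 108, 137]
-0.64 [82, 82, 82, 81, 83, 94, 114]
-0.6 [82, 82, 81, 82, 83, 95, 129]
-0.56 [82, 81, 82, 84, 84, 122, 151]
-0.52 [82, 81, 83, 84, 84, 131, 153]
-0.48 [82, 82, 84, 83, 83, 108, 131]
-0.44 [82, 83, 83, 83, 83, 91, 115]
-0.4 [82, 84, 83, 83, 82, 102, 128]
-0.36 [82, 83, 83, 83, 79, 118, 143]
-0.32 [83, 83, 83, 83, 81, 129, 149]
-0.28 [83, 83, 83, 82, 81, 114, 131]
-0.24 [83, 82, 82, 82, 81, 94, 119]
-0.2 [83, 83, 82, 82, 82, 109, 124]
-0.16 [82, 83, 82, 82, 82, 132, 143]
-0.12 [82, 82, 82, 82, 83, 141, 145]
-0.08 [83, 83, 82, 82, 80, 106, 133]
-0.04 [83, 83, 82, 82, 79, 88, 120]
0.0 [82, 82, 82, 82, 83, 110, 122]
0.04 [82, 82, 81, 82, 89, 146, 139]
0.08 [82, 82, 82, 83, 84, 138, 142]
0.12 [83, 82, 82, 83, 82, 115, 132]
0.16 [82, 82, 82, 83, 81, 98, 121]
0.2 [82, 82, 82, 83, 85, 109, 120]
0.24 [82, 82, 83, 82, 83, 144, 131]
0.28 [82, 82, 82, 82, 88, 143, 136]
0.32 [82, 82, 83, 82, 79, 136, 130]
0.36 [83, 82, 83, 82, 81, 94, 120]
0.4 [87, 82, 83, 82, 82, 100, 119]
0.44 [125, 94, 83, 82, 82, 105, 118]
0.48 [155, 126, 104, 82, 82, 99, 118]
0.52 [170, 166, 142, 119, 101, 105, 119]
0.56 [168, 170, 170, 169, 147, 132, 128]
0.6 [165, 166, 167, 169, 171, 161, 155]
0.64 [165, 165, 165, 166, 167, 168, 169]
0.68 [164, 165, 164, 165, 165, 166, 166]
0.72 [163, 163, 163, 164, 165, 165, 165]
0.76 [163, 163, 163, 163, 163, 163, 163]
0.8 [164, 164, 164, 164, 164, 163, 163]
0.84 [163, 163, 163, 159, 157, 156, 154]
0.88 [160, 156, 155, 138, 119, 112, 106]
```

View pics/t1.png

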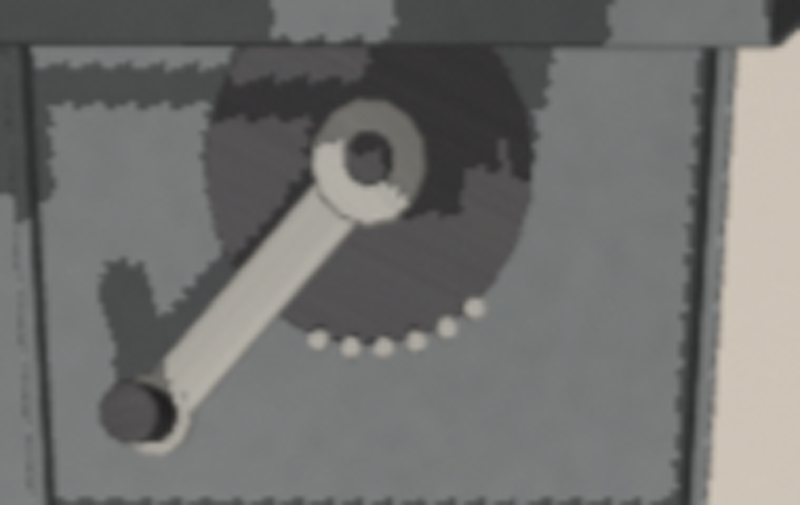

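```bash
python3 -m crank '[[[1.5,-1.1,0.5,0],[3.1,-2.18,1.5,0],[3.15,-2.18,3,0],[3.15,-2.18,5,0],[3.15,-2.18,7,0],[3.15,-2.18,8.5,0],[3.15,-2.18,9,0],[3.15,-2.18,9,0],[3.15,-2.18,9,0],[3.15,-2.18,9,0]]]' 0.5
python3 -m crank '[[[0,0,0,0],[0,0,0,0],[0,0,0,0],[0,0,0,0],[0,0,0,0],[0,0,0,0]]]' 1 40
python3 - <<'E'
from h import *
s=arm.get_state();c=cf(s["eef_pos"])-[.024,0];print(c,np.hypot(*c),np.arctan2(c[1],-c[0]),s["force"])
E
```

```text
t: 12.55
eef_pos: [0.5285, -0.1844, 0.0368]
ee_rot: [-3.141, -0.003, -0.268]
force: [-0.8, 0.7, 0.4]
width: 0.0439
gripper_force: 0.0
t: 13.3
eef_pos: [0.5275, -0.1844, 0.0353]
ee_rot: [3.142, 0.0, -0.268]
force: [-0.1, 0.8, 1.5]
width: 0.013
gripper_force: 40.0
[-0.05901642  0.0537675 ] 0.07983659461881237 0.7388920489693704 [-0.13495451  0.80973744  1.54202107]
```

```bash
cat > st.py <<'E'
from h import *
s=arm.get_state();c=cf(s["eef_pos"])-[.024,0];a=np.arctan2(c[1],-c[0]);t=np.array([-np.sin(a),-np.cos(a)])
f=cf(s["force"][:2]+C); print("r %.4f a %.3f pull-back %.1f radial %.1f w %.4f t %.2f"%(np.hypot(*c),a,-f@t,f@(c/np.hypot(*c)),s["width"],s["t"]))
E
python3 -m crank '[[[-0.18,0.24,0,0],[-0.36,0.48,0,0],[-0.36,0.48,0,0]]]'>/dev/null; python3 st.py
python3 -m crank '[[[-0.22,0.43,0,0],[-0.22,0.43,0,0]]]'>/dev/null; python3 st.py
python3 -m crank '[[[-0.09,0.23,0,0],[-0.09,0.23,0,0]]]'>/dev/null; python3 st.py
python3 -m crank '[[[-0.04,0.15,0,0],[-0.04,0.15,0,0]]]'>/dev/null; python3 st.py
python3 -m crank '[[[-0.04,0.16,0,0],[-0.04,0.16,0,0]]]'>/dev/null; python3 st.py
python3 -m crank '[[[-0.04,0.17,0,0],[-0.04,0.17,0,0]]]'>/dev/null; python3 st.py
```

```text
r 0.0799 a 0.568 pull-back 6.9 radial 4.5 w 0.0133 t 13.68
r 0.0801 a 0.411 pull-back 7.9 radial 5.0 w 0.0130 t 13.93
r 0.0802 a 0.339 pull-back 9.1 radial 5.9 w 0.0131 t 14.18
r 0.0804 a 0.285 pull-back 5.2 radial 4.8 w 0.0132 t 14.43
r 0.0804 a 0.230 pull-back 5.7 radial 4.4 w 0.0133 t 14.68
r 0.0804 a 0.179 pull-back 8.6 radial 4.7 w 0.0133 t 14.93
```

```bash
python3 -m crank '[[[-0.02,0.16,0,0],[-0.02,0.16,0,0]]]'>/dev/null; python3 st.py
python3 -m crank '[[[-0.02,0.16,0,0],[-0.02,0.16,0,0]]]'>/dev/null; python3 st.py
python3 -m crank '[[[0,0.16,0,0],[0,0.16,0,0]]]'>/dev/null; python3 st.py
python3 -m crank '[[[0,0.16,0,0],[0,0.16,0,0]]]'>/dev/null; python3 st.py
python3 -m crank '[[[0.01,0.16,0,0],[0.01,0.16,0,0]]]'>/dev/null; python3 st.py
python3 -m crank '[[[0.01,0.16,0,0],[0.01,0.16,0,0]]]'>/dev/null; python3 st.py
python3 -m crank '[[[0.02,0.16,0,0],[0.02,0.16,0,0]]]'>/dev/null; python3 st.py
python3 -m crank '[[[0.03,0.16,0,0],[0.03,0.16,0,0]]]'>/dev/null; python3 st.py
```

```text
r 0.0805 a 0.129 pull-back 6.2 radial 4.8 w 0.0127 t 15.18
r 0.0806 a 0.074 pull-back 5.5 radial 3.4 w 0.0129 t 15.43
r 0.0806 a 0.024 pull-back 6.1 radial 3.6 w 0.0131 t 15.68
r 0.0807 a -0.023 pull-back 8.1 radial 4.4 w 0.0130 t 15.93
r 0.0808 a -0.071 pull-back 7.7 radial 3.8 w 0.0134 t 16.18
r 0.0808 a -0.125 pull-back 6.7 radial 2.9 w 0.0131 t 16.43
r 0.0809 a -0.176 pull-back 5.3 radial 2.8 w 0.0132 t 16.68
r 0.0809 a -0.224 pull-back 7.6 radial 1.6 w 0.0132 t 16.93
```

```bash
python3 -m crank '[[[0.04,0.12,0,0],[0.04,0.12,0,0]]]'>/dev/null; python3 st.py
python3 -m crank '[[[0.04,0.12,0,0],[0.04,0.12,0,0]]]'>/dev/null; python3 st.py
python3 -m crank '[[[0.05,0.12,0,0],[0.05,0.12,0,0]]]'>/dev/null; python3 st.py
python3 -m crank '[[[0.05,0.12,0,0],[0.05,0.12,0,0]]]'>/dev/null; python3 st.py
python3 -m crank '[[[0.05,0.11,0,0],[0.05,0.11,0,0],[0.05,0.11,0,0]]]'>/dev/null; python3 st.py
```

```text
r 0.0810 a -0.259 pull-back 8.4 radial 2.8 w 0.0132 t 17.18
r 0.0810 a -0.300 pull-back 9.0 radial 2.5 w 0.0129 t 17.43
r 0.0810 a -0.348 pull-back 2.0 radial 4.0 w 0.0130 t 17.68
r 0.0810 a -0.383 pull-back 7.6 radial 4.2 w 0.0131 t 17.93
r 0.0811 a -0.417 pull-back 8.0 radial 3.3 w 0.0130 t 18.30
```

```bash
python3 -m crank '[[[0.01,0.03,0,0],[0.01,0.03,0,0],[0.01,0.03,0,0],[0.01,0.03,0,0]]]'; python3 st.py
python3 - <<'E'
from h import *
im,d,P=cloud("side");save(im,"s2");Q=cf(P)
k=(d>0)&(P[...,2]>.09)&(P[...,2]<.19)&(Q[...,0]>0.07)&(Q[...,0]<.13)&(abs(Q[...,1])<.11)
print(k.sum(),np.polyfit(P[k][:,2],Q[k][:,0],1)); print(arm.get_state()["gripper_force"])
cv2.imwrite("pics/s2c.png",cv2.resize(im[150:350,270:480,::-1],(630,600)))
E
python3 st.py
```

```text
t: 18.8
eef_pos: [0.49, -0.2644, 0.0351]
ee_rot: [-3.141, 0.003, -0.269]
force: [-4.0, 8.4, 7.7]
width: 0.013
gripper_force: 40.0
r 0.0811 a -0.424 pull-back 8.9 radial 2.7 w 0.0130 t 18.80
932 [-0.01317575  0.08454109]
40.00537633895874
r 0.0811 a -0.424 pull-back 9.8 radial 3.2 w 0.0131 t 18.85
```

View pics/s2c.png

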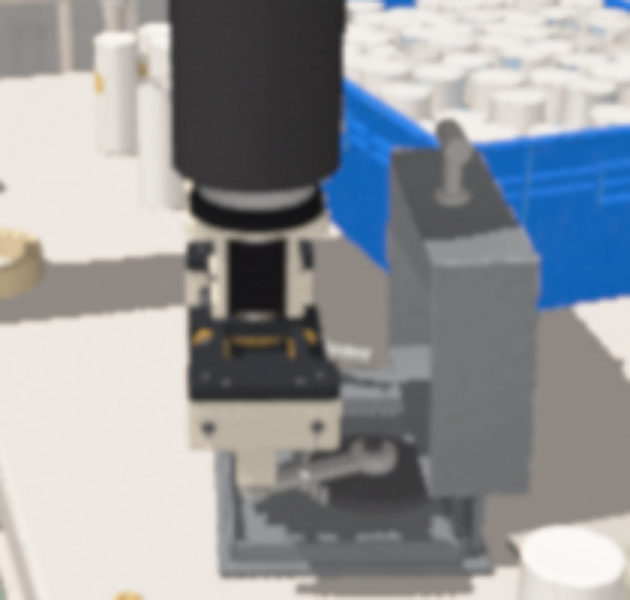

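The lid stands upright with its T bar at (455,150). The fingers hold the handle near (255,470), with the arm running to the pivot at (378,455). The angle and pull fit a position between teeth four and five, so I'm handing in.

```bash
python3 -c "
from station import arm
print(arm.job_done())"
```

```text
the job is handed in; nothing more can be done
None
```

The job is handed in: I swung the latch to about 1.28 rad, opened the lid to about 1.54 rad, and the fingers are holding the ratchet lever about 0.1 rad past the fourth tooth and 0.1 rad short of the fifth, by my camera and force readings; the hand-in gave no verdict.

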